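Seat the thread pitch comb on the press spindle and check it lies flat

ROBOT

A 6-joint arm with a two-finger parallel gripper is mounted at the origin on the work surface. World frame = base frame: x ahead of the robot, y to its left, z up, the work surface at z = 0. Lengths are in m, angles in rad, forces in N, time in s.
With the tool pointing down it reaches from about 0.4 to 0.825 m from the base axis. Payload 7 kg.
Tool frame: the origin (TCP) lies at the very end of the fingers, on their centre line; the grasp point (between the pads) lies 19 mm behind it; z points along the fingers, y is the direction in which the jaws open and shut (so a half turn about z gives the same grasp; the last joint's range is limited). The gripper opens to 88 mm and grips with 3 to 60 N. Pads are 19 mm wide; open, the fingers measure 130 mm over their backs; the gripper's body (78 mm by 193 mm) begins 47 mm behind the grasp point.
Start: joints at [-1.028, 0.359, 0.012, 0, -1.224, -0.288], TCP at [0.17, -0.653, 0.227] pointing down, gripper open.
Joint ranges: [-3.07, 3.07], [-1.43, 2.12], [-1.02, 1.25], [-3.03, 1.67], [-3.05, -0], [-3.03, 3.03]. Speed limits (rad/s): [2.39, 2.39, 3.01, 3.14, 3.14, 3.14].

INTERFACE

Orientations are given as [roll, pitch, yaw] about the fixed x, y, z axes, in that order (R = Rz(yaw) Ry(pitch) Rx(roll)).
In Python, from station import arm gives the robot as it stands.
- The arm moves only by the shell command python3 -m inch 'ROWS' [FORCE]. ROWS is text: rows parted by semicolons, each of 7 numbers parted by spaces: the closure, from 0 (fully open) to 1 (shut), then the shift along the tool's x, y, z each as a share of 300 mm, from -1 to 1, then the turn, a rotation vector about the tool's x, y, z each as a share of 60 degrees, from -1 to 1. In form: grip tx ty tz rx ry rz; .... A call has 1 to 12 rows; each row is the pose to reach, as a shift and turn from the pose commanded when the call began, along the tool's axes at that moment; what a row does not reach only later rows make up. A row lasts 1/10 s, in which the tool goes at most 50 mm and 8.59 degrees, less where a joint would pass 70% of its speed; a pose out of reach is approached as far as the arm can. A call with a number of a shift or a turn outside -1 to 1 is refused whole. A call with a gripper value outside its range is refused whole. The fingers move at their own pace and stop on an object; FORCE is the grip in N (left out, the last holds). Time passes only in rows, so rows that repeat a pose let the fingers close. It gives the time, the measured TCP pose, the force and the opening at its end, in the units of the state.
- arm.get_state(): the state, without advancing time (a new reading comes with each control period).
- arm.grab_frame(name): name is "side" or "top"; returns a dict with "img" (480x640x3 uint8, red, green, blue), "range_z" (480x640 float32, m along the optical axis (not along the pixel's ray), 0 where there is no reading), "fx", "fy", "cx", "cy" (pixels), "extrinsics" (4x4, takes a point from world to camera coordinates). Camera axes: x right, y up, looking along -z (the intrinsics and any distortion apply to the point x, -y, -z); pixel columns grow to the right and rows downward; lengths in m; the calibration is good to about 2 mm. A picture is of the moment at which its call begins.
- arm.job_done(): hands the job in, once; it reports no verdict.
The state is a dict: "t": time; "q": joint angles; "qd": joint speeds; "joint_efforts": joint torques, N m; "eef_pos": TCP position; "ee_rot": TCP orientation; "force": force on the tool from outside, world axes, zero at the start; "moment": the same for the moment, N m; "width": finger opening in m.
Only numpy, scipy, OpenCV 4.12 (cv2) and the standard library are available. Lean on these libraries where they do the work, as an engineer would, in place of code of your own. Each camera call takes 0.05 s, during which the arm holds its last target.

TASK

Pick up the long thread pitch comb by its upright handle and seat it on the press spindle lying in the wooden cradle, about midway between the cradle's two end blocks, feeling along until all its teeth drop fully home into the thread. Let go, then check that it sits flat by pressing lightly down with the fingertips on its back, first on its left end and then on its right end as seen from the robot, and leave it seated there untouched. The thread and comb bruise easily, so never push the comb onto the spindle with more than about 20 N, and leave the other things on the counter where they are.

Things in the scene. Friction and masses are not known exactly. Their poses are not given: they have to be found in the camera images.
- leaf_grip (a point): Middle of the upright handle of the long comb (dark steel, 0.3-0.5 kg, 110 mm long along y, 42 mm wide, 70 mm high, z up, same either way round), 52 mm above its feet, 18 mm below its top. Handle: 14 mm thick (x), 26 mm long (y), standing on a flat back 24 mm wide, 110 mm long, whose top is 22 mm below this point. It starts standing on its tooth feet on the counter.
- leaf_teeth (a point): Point on the long comb's underside, level with its tooth feet, 52 mm below leaf_grip. Under the back are 9 teeth 12 mm apart along y, each 4.5 mm thick and cut as an upside-down 90 degree V notch, apex 17 mm above the feet, that straddles the spindle and centres itself across it. The middle tooth is at y = 0.
- leaf_a (a point): Point on top of the long comb's flat back at its +y end, 40 mm from the middle (22 mm below leaf_grip): one of the two places to press.
- leaf_b (a point): The same at its -y end, 40 mm from the middle.
- cradle: Fixed wooden cradle holding the press spindle along its y axis. Origin at the centre of its underside; base board 70 x 280 x 12 mm, an end block 60 x 24 mm and 55 mm high centred 118 mm either side along y. +y end is the left one seen from the robot. With the comb's teeth home, leaf_grip is 98.4 mm above this origin; with teeth resting on the ridges, 104.1 mm.
- spindle_axis (a point): Point on the steel spindle's axis midway between the blocks, 45 mm above the cradle's origin. Square-cut thread: ridges 34 mm across, 5 mm wide, every 12 mm; grooves 7 mm wide, 26 mm across, square to the axis, over 180 mm. Where the grooves lie along y (anywhere in the pitch) varies and is NOT measured. A tooth has 1.2 mm play each way. The spindle stays put below 60 N lengthwise.
- fine_mid (a point): Bystander: the short fine comb, 64 mm long (y), 42 mm wide, 54 mm high with a round knob; point 27 mm up. Not for this spindle.
- jar_mid (a point): Bystander: burgundy glass button jar, 76 mm across, 102 mm high; point half-way up.
- spool_mid (a point): Bystander: boxwood spool, 38 mm across, 46 mm high; point half-way up.
- weight_mid (a point): Bystander: brass weight, 46 mm across, 54 mm high; point half-way up.
- buckle_mid (a point): Bystander: flat chrome cuff buckle, 44 x 34 x 5 mm; point at its middle.
- plier_mid (a point): Bystander: steel snap plier lying flat, about 150 mm long (x), 45 mm wide, 14 mm high; point at its pivot.

How it is judged:
By the outcome, as a careful person would: the job done as asked, in the order asked, and still so for the second after the job is handed in, with the robot touching nothing.
It also fails if it takes over 61 s, if anything falls off the work surface, if the arm or the gripper's body presses on something with over 40 N, if the wrist force passes 120 N, or if a joint passes its speed limit or range.

## Working session

There is one attempt and no reset: what is moved stays moved. The work goes in short steps, Python scripts to look and compute and a shell command to move; the robot and the scene stay as the last step left them, time stands still between calls to the robot, and variables do not carry over. Pictures are saved under pics/ and viewed, and the job is handed in when it is done.

```bash
ls; mkdir -p pics; python3 - <<'E'
from station import arm
import cv2,numpy as np
s=arm.get_state();print(s)
for n in("side","top"):
    f=arm.grab_frame(n);cv2.imwrite(f"pics/{n}0.png",f["img"][:,:,::-1])
    np.savez(f"/tmp/{n}0.npz",**f)
    print(n,f["fx"],f["fy"],f["cx"],f["cy"],f["extrinsics"].round(3).tolist(),[k for k in f])
E
```

```text
pics
{'t': 0.0, 'q': array([-1.02789309e+00,  3.59384330e-01,  1.10814459e-02, -3.43895551e-04,
       -1.22407510e+00, -2.88087476e-01]), 'qd': array([-0.0018679 ,  0.00019152,  0.00187289,  0.00015424, -0.00063586,
       -0.00171724]), 'joint_efforts': array([-1.87415446e-05, -5.82722068e+01,  2.93061233e+01,  6.99689895e+00,
        6.94057730e-03, -1.61921876e-04]), 'eef_pos': array([ 0.16999596, -0.65275791,  0.22563528]), 'ee_rot': array([ 3.13998432e+00, -1.39460483e-04, -2.88689390e+00]), 'force': array([ 0.4546754 , -0.51622676,  0.08589528]), 'moment': array([-0.01487068,  0.0195358 , -0.0147868 ]), 'width': 0.0874424169626922}
side 442.06372027963357 442.06372027963357 326.5768202762794 235.4842245630219 [[0.915, -0.402, 0.016, -0.505], [0.199, 0.487, 0.85, -0.17], [-0.35, -0.775, 0.526, -0.764], [0.0, 0.0, 0.0, 1.0]] ['img', 'range_z', 'fx', 'fy', 'cx', 'cy', 'extrinsics']
top 573.644590433962 573.644590433962 318.9740034443246 230.78676853482443 [[0.021, -1.0, 0.003, 0.024], [0.974, 0.022, 0.228, -0.563], [-0.228, -0.002, 0.974, -1.143], [0.0, 0.0, 0.0, 1.0]] ['img', 'range_z', 'fx', 'fy', 'cx', 'cy', 'extrinsics']
```

View pics/side0.png

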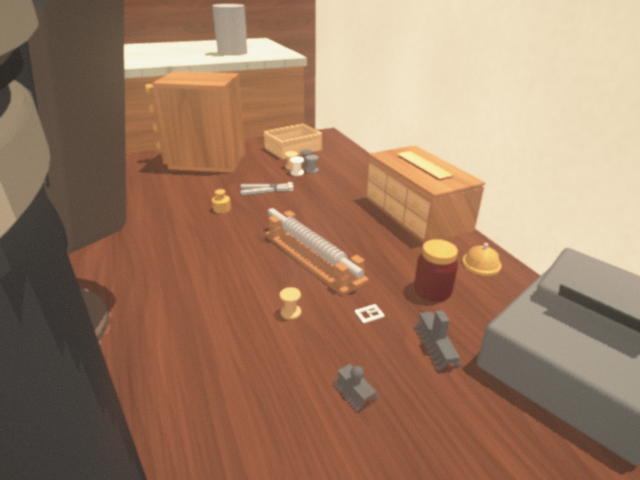

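View pics/top0.png

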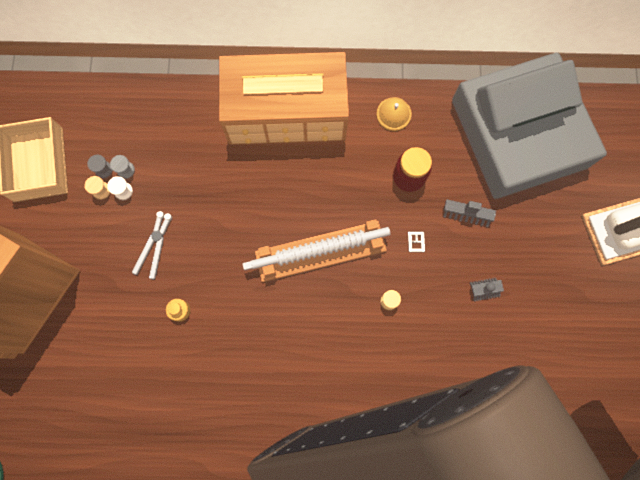

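The top view shows the long comb at about (470,212), the cradle centred at about (320,250) and the fine comb at (487,288). The side view shows the long comb at about (438,340). Next I measure both from the depth images.

```bash
cat > h.py <<'E'
import numpy as np,cv2
def load(p): return dict(np.load(p))
def cloud(f):
    z=f["range_z"];v,u=np.mgrid[:480,:640]
    p=np.stack([(u-f["cx"])/f["fx"]*z,-(v-f["cy"])/f["fy"]*z,-z],-1)
    E=f["extrinsics"];w=(p-E[:3,3])@E[:3,:3]
    w[z<=0]=np.nan;return w
def proj(f,P):
    c=f["extrinsics"][:3,:3]@np.asarray(P)+f["extrinsics"][:3,3]
    return f["cx"]-f["fx"]*c[0]/c[2],f["cy"]+f["fy"]*c[1]/c[2]
def ray(f,u,v,z):
    E=f["extrinsics"];R=E[:3,:3];o=-R.T@E[:3,3]
    d=R.T@np.array([(u-f["cx"])/f["fx"],-(v-f["cy"])/f["fy"],-1]);return o+d*(z-o[2])/d[2]
E
python3 - <<'E'
from h import *
for n in("top","side"):
    f=load(f"/tmp/{n}0.npz");w=cloud(f)
    rois={"top":dict(comb=(435,190,505,235),crad=(235,212,400,285),fine=(465,272,510,305),table=(420,255,460,280)),
     "side":dict(comb=(410,305,465,375),crad=(258,200,372,296),fine=(330,358,380,412),table=(300,330,330,350))}[n]
    for k,(a,b,c,d) in rois.items():
        P=w[b:d,a:c].reshape(-1,3);P=P[~np.isnan(P[:,0])]
        if k=="table":print(n,k,P.mean(0),P.std(0));continue
        for lo,hi in ((.008,.02),(.024,.034),(.036,.05),(.05,.058),(.058,.075)):
            Q=P[(P[:,2]>lo)&(P[:,2]<hi)]
            if len(Q)<8:continue
            (cx,cy),(ww,hh),an=cv2.minAreaRect(Q[:,:2].astype(np.float32)*1000)
            print(n,k,lo,hi,len(Q),"mean",Q.mean(0).round(4),"rect",round(cx,1),round(cy,1),round(ww,1),round(hh,1),round(an,1),"zmax",Q[:,2].max().round(4))
E
```

```text
top comb 0.008 0.02 130 mean [ 0.6235 -0.3023  0.0128] rect 639.5 -311.6 139.5 88.6 72.9 zmax 0.02
top comb 0.024 0.034 460 mean [ 0.6254 -0.2937  0.0297] rect 645.3 -303.2 124.1 69.9 77.9 zmax 0.034
top comb 0.036 0.05 50 mean [ 0.6369 -0.3141  0.0423] rect 633.8 -309.4 36.8 126.4 21.3 zmax 0.0498
top comb 0.05 0.058 34 mean [ 0.6345 -0.3113  0.0536] rect 638.6 -321.2 23.9 91.6 25.3 zmax 0.0575
top comb 0.058 0.075 111 mean [ 0.6272 -0.2965  0.0684] rect 635.9 -320.2 23.4 89.2 22.6 zmax 0.075
top crad 0.008 0.02 1902 mean [0.5228 0.0356 0.0127] rect 552.2 57.1 139.9 321.6 11.5 zmax 0.0197
top crad 0.024 0.034 35 mean [ 0.5196 -0.0011  0.0297] rect 528.8 33.7 57.7 253.7 15.5 zmax 0.0336
top crad 0.036 0.05 278 mean [0.5243 0.0328 0.0459] rect 526.7 40.2 56.8 317.3 15.3 zmax 0.05
top crad 0.05 0.058 1333 mean [0.5275 0.0389 0.0545] rect 528.3 41.4 60.0 318.2 15.5 zmax 0.058
top crad 0.058 0.075 646 mean [0.53   0.0342 0.061 ] rect 526.3 44.4 57.8 306.5 15.5 zmax 0.069
top fine 0.008 0.02 94 mean [ 0.4523 -0.3232  0.0114] rect 457.0 -330.9 40.5 72.9 11.7 zmax 0.0199
top fine 0.024 0.03
[... 1154 characters left out ...]
max 0.05
side crad 0.05 0.058 899 mean [0.5329 0.0096 0.054 ] rect 528.5 39.9 61.3 319.7 15.6 zmax 0.058
side crad 0.058 0.075 328 mean [0.5312 0.0267 0.0601] rect 529.1 29.3 25.7 190.8 15.3 zmax 0.0645
side fine 0.008 0.02 232 mean [ 0.4457 -0.331   0.0121] rect 445.9 -333.2 32.7 64.9 35.7 zmax 0.0198
side fine 0.024 0.034 499 mean [ 0.4546 -0.3296  0.0268] rect 455.8 -325.4 25.4 64.7 11.3 zmax 0.0339
side fine 0.036 0.05 84 mean [ 0.4529 -0.3303  0.0457] rect 455.4 -328.4 13.3 18.9 82.6 zmax 0.0499
side fine 0.05 0.058 66 mean [ 0.4551 -0.3269  0.0521] rect 455.7 -326.5 14.4 14.5 6.4 zmax 0.0546
side table [ 4.41156853e-01 -1.98875102e-01 -2.50133213e-04] [0.01471304 0.01397119 0.00095787]
```

```bash
python3 - <<'E'
from h import *
C=[];
for n in("top","side"):
    f=load(f"/tmp/{n}0.npz");w=cloud(f).reshape(-1,3);w=w[~np.isnan(w[:,0])]
    # cradle frame
    for yaw in (15.5,):
        a=np.radians(yaw);R=np.array([[np.cos(a),np.sin(a)],[-np.sin(a),np.cos(a)]])
        L=(w[:,:2]-[.529,.031])@R.T
        for s in(1,-1):
            m=(w[:,2]>.0515)&(w[:,2]<.0585)&(abs(L[:,1]*s-.118)<.03)&(abs(L[:,0])>.014)&(abs(L[:,0])<.045)
            Q=L[m];print(n,"block",s,len(Q),"x",np.percentile(Q[:,0],[2,98]).round(4),"y",np.percentile(Q[:,1],[2,98]).round(4),"z",np.median(w[m,2]).round(4))
        m=(w[:,2]>.05)&(abs(L[:,1])<.085)&(abs(L[:,0])<.02)
        for lo in np.arange(-.08,.08,.032):
            k=m&(L[:,1]>lo)&(L[:,1]<lo+.032);Q=L[k]
            print("  spindle",lo.round(3),len(Q),"x mid",(np.percentile(Q[:,0],[3,97]).sum()/2).round(4),"z98",np.percentile(w[k,2],97).round(4))
    # obstacles in body footprint
    a=np.radians(-12.1);R=np.array([[np.cos(a),np.sin(a)],[-np.sin(a),np.cos(a)]])
    L=(w[:,:2]-[.625,-.2947])@R.T
    m=(w[:,2]>.085)&(abs(L[:,0])<.13)&(abs(L[:,1])<.14)&(w[:,2]<.4)
    for x,y,z in np.c_[L,w[:,2:]][m][::25]:print("   obs comb frame",round(x,3),round(y,3),round(z,3))
E
```

```text
top block 1 156 x [-0.0272  0.0308] y [0.1077 0.1309] z 0.0554
top block -1 145 x [-0.0272  0.0307] y [-0.1274 -0.1042] z 0.0554
  spindle -0.08 198 x mid 0.0013 z98 0.065
  spindle -0.048 196 x mid 0.001 z98 0.0645
  spindle -0.016 193 x mid 0.0009 z98 0.0644
  spindle 0.016 201 x mid 0.0014 z98 0.0647
  spindle 0.048 198 x mid 0.0011 z98 0.0648
   obs comb frame 0.13 0.001 0.09
   obs comb frame 0.123 -0.004 0.093
   obs comb frame 0.125 -0.015 0.089
   obs comb frame 0.124 -0.018 0.088
   obs comb frame 0.117 -0.007 0.091
   obs comb frame 0.076 0.137 0.104
   obs comb frame 0.124 -0.045 0.092
   obs comb frame 0.115 -0.02 0.094
   obs comb frame 0.127 -0.072 0.093
   obs comb frame 0.118 -0.03 0.086
   obs comb frame 0.128 -0.083 0.092
   obs comb frame 0.114 -0.039 0.095
   obs comb frame 0.128 -0.091 0.092
   obs comb frame 0.112 -0.032 0.09
   obs comb frame 0.124 -0.084 0.091
   obs comb frame 0.105 -0.014 0.091
   obs comb frame 0.118 -0.066 0.089
   obs comb frame 0.065 0.137 0.097
   obs comb frame 0.111 -0.042 0.086
   obs comb frame 0.122 -0.093 0.09
   obs comb frame 0.
[... 5826 characters left out ...]
 0.09
   obs comb frame 0.124 -0.116 0.091
   obs comb frame 0.106 -0.113 0.089
   obs comb frame 0.088 -0.111 0.089
   obs comb frame 0.122 -0.119 0.09
   obs comb frame 0.104 -0.118 0.091
   obs comb frame 0.091 -0.114 0.087
   obs comb frame 0.127 -0.122 0.089
   obs comb frame 0.115 -0.123 0.09
   obs comb frame 0.103 -0.123 0.091
   obs comb frame 0.093 -0.122 0.089
   obs comb frame 0.129 -0.128 0.089
   obs comb frame 0.116 -0.128 0.089
   obs comb frame 0.108 -0.129 0.09
   obs comb frame 0.1 -0.13 0.09
   obs comb frame 0.096 -0.128 0.087
   obs comb frame 0.128 -0.137 0.09
   obs comb frame 0.124 -0.137 0.089
   obs comb frame 0.118 -0.139 0.091
   obs comb frame 0.104 -0.137 0.087
```

```bash
python3 - <<'E'
from h import *
for n in("top","side"):
    f=load(f"/tmp/{n}0.npz");g=cv2.cvtColor(f["img"],cv2.COLOR_RGB2GRAY).astype(np.float32)
    a=np.radians(15.5);ex=np.array([np.cos(a),np.sin(a),0]);ey=np.array([-np.sin(a),np.cos(a),0])
    s=np.arange(-.09,.09,.0005);tot=0
    for x in (-.006,-.003,0,.003,.006):
        z=.045+np.sqrt(.015**2-x*x) 
        uv=np.array([proj(f,np.array([.529,.031,z])+x*ex+t*ey) for t in s],np.float32)
        I=cv2.remap(g,uv[:,:1],uv[:,1:],cv2.INTER_CUBIC)[:,0]
        c=((I-I.mean())*np.hanning(len(s))*np.exp(-2j*np.pi*s/.012)).sum()
        print(n,x,"bright peak at mm",round(-np.angle(c)/(2*np.pi)*12,2),abs(c).round(0), I.mean())
        c2=[abs(((I-I.mean())*np.hanning(len(s))*np.exp(-2j*np.pi*s/p)).sum()).round(0) for p in(.0105,.011,.012,.013,.0135)];print(c2)
    c=cv2.resize(f["img"][200:300,230:400] if n=="top" else f["img"][195:300,255:375],None,fx=4.5,fy=4.5,interpolation=cv2.INTER_CUBIC);cv2.imwrite(f"pics/{n}_sp.png",c[:,:,::-1])
E
```

```text
top -0.006 bright peak at mm 3.9 653.0 219.40585
[np.float64(32.0), np.float64(159.0), np.float64(653.0), np.float64(332.0), np.float64(105.0)]
top -0.003 bright peak at mm 3.61 608.0 233.57411
[np.float64(75.0), np.float64(182.0), np.float64(608.0), np.float64(339.0), np.float64(214.0)]
top 0 bright peak at mm 3.18 365.0 242.94183
[np.float64(36.0), np.float64(120.0), np.float64(365.0), np.float64(99.0), np.float64(20.0)]
top 0.003 bright peak at mm 3.58 447.0 243.15501
[np.float64(37.0), np.float64(135.0), np.float64(447.0), np.float64(203.0), np.float64(88.0)]
top 0.006 bright peak at mm 3.6 584.0 237.93771
[np.float64(103.0), np.float64(181.0), np.float64(584.0), np.float64(253.0), np.float64(92.0)]
side -0.006 bright peak at mm -4.43 848.0 198.46315
[np.float64(15.0), np.float64(234.0), np.float64(848.0), np.float64(272.0), np.float64(41.0)]
side -0.003 bright peak at mm -4.15 952.0 203.37515
[np.float64(44.0), np.float64(248.0), np.float64(952.0), np.float64(375.0), np.float64(122.0)]
side 0 bright peak at mm -3.78 963.0 203.27045
[np.float64(71.0), np.float64(242.0), np.float64(963.0), np.float64(388.0), np.float64(159.0)]
side 0.003 bright peak at mm -3.22 887.0 200.56131
[np.float64(8.0), np.float64(246.0), np.float64(887.0), np.float64(367.0), np.float64(130.0)]
side 0.006 bright peak at mm -2.08 792.0 197.5772
[np.float64(14.0), np.float64(178.0), np.float64(792.0), np.float64(330.0), np.float64(82.0)]
```

View pics/top_sp.png

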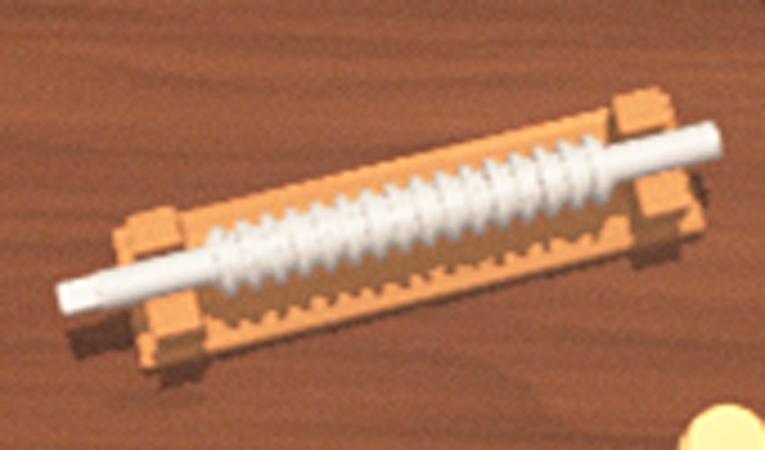

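The toaster comes close to the gripper body, but gripping about 6 mm higher clears it. Next I refine the comb pose and the ridge phase from the spindle's silhouette.

```bash
python3 - <<'E'
from h import *
for n in("top","side"):
    f=load(f"/tmp/{n}0.npz");w=cloud(f).reshape(-1,3);w=w[~np.isnan(w[:,0])]
    d=w[:,:2]-[.625,-.2947]
    for lo,hi,r in((.065,.076,.025),(.024,.036,.068)):
        m=(w[:,2]>lo)&(w[:,2]<hi)&(np.hypot(*d.T)<r)
        a=np.radians(-12.1);R=np.array([[np.cos(a),np.sin(a)],[-np.sin(a),np.cos(a)]]);L=d[m]@R.T
        k=abs(L[:,0])<.02
        print(n,lo,k.sum(),np.percentile(L[k],[3,97],axis=0).round(4).tolist(),np.median(w[m,2]).round(4), cv2.minAreaRect((d[m][k]*1000).astype(np.float32)))
    g=f["img"][:,:,2].astype(np.float32)  # blue: wood low
    a=np.radians(15.5);ex=np.array([np.cos(a),np.sin(a),0]);ey=np.array([-np.sin(a),np.cos(a),0])
    s=np.arange(-.078,.078,.0005)
    for x in ((-.0165,-.015,-.0135,.0135,.015,.0165) if n=="top" else (-.016,-.014,.012,.014)):
        uv=np.array([proj(f,np.array([.530,.0323,.045])+x*ex+t*ey) for t in s],np.float32)
        I=cv2.remap(g,uv[:,:1],uv[:,1:],cv2.INTER_CUBIC)[:,0]
        c=((I-I.mean())*np.hanning(len(s))*np.exp(-2j*np.pi*s/.012)).sum()
        print(n,x,"ridge mm",round(-np.angle(c)/(2*np.pi)*12,2),abs(c).round(0),I.mean())
E
```

```text
top 0.065 87 [[-0.008, -0.0088], [0.0057, 0.0155]] 0.0701 ((-0.5245041847229004, 3.02449893951416), (26.080169677734375, 14.853866577148438), 78.2254638671875)
top 0.024 467 [[-0.0128, -0.049], [0.0106, 0.0559]] 0.0301 ((0.3742103576660156, 2.929370880126953), (110.20378875732422, 26.161252975463867), 77.91747283935547)
top -0.0165 ridge mm 5.66 1820.0 86.68254
top -0.015 ridge mm 5.5 2672.0 102.83553
top -0.0135 ridge mm 5.42 2631.0 119.5089
top 0.0135 ridge mm 4.59 2580.0 188.65457
top 0.015 ridge mm 4.84 4134.0 161.27829
top 0.0165 ridge mm 4.96 3956.0 141.93236
side 0.065 120 [[-0.0066, -0.0121], [0.0065, 0.0132]] 0.0692 ((-0.06184577941894531, 0.30000782012939453), (26.587636947631836, 13.732771873474121), 78.39979553222656)
side 0.024 632 [[-0.0115, -0.0533], [0.0113, 0.0523]] 0.0293 ((0.4311562776565552, -0.07030487060546875), (110.4583511352539, 25.57988166809082), 77.8249282836914)
side -0.016 ridge mm -0.68 113.0 131.10358
side -0.014 ridge mm 1.26 117.0 132.34763
side 0.012 ridge mm 1.63 799.0 179.13824
side 0.014 ridge mm 1.94 822.0 178.14583
```

```bash
cat > go.py <<'E'
# work out how far to go: args x y z yawdeg (TCP target) -> shares
import sys,numpy as np
from scipy.spatial.transform import Rotation as R
from station import arm
def shares(p,yaw):
    s=arm.get_state();T=R.from_euler("xyz",s["ee_rot"]);G=R.from_euler("xyz",[np.pi,0,np.radians(yaw)])
    d=T.inv().apply(np.array(p)-s["eef_pos"])/.3;r=np.degrees((T.inv()*G).as_rotvec())/60
    print("t",s["t"],"pos",s["eef_pos"].round(4),"rot",np.degrees(s["ee_rot"]).round(2),"F",s["force"].round(1),"M",s["moment"].round(2),"w",round(s["width"],4))
    print("shift",d.round(4),"turn",r.round(4),"rows",max(np.linalg.norm(d)*6,np.linalg.norm(r)*60/8.59))
if __name__=="__main__":
    a=[float(v) for v in sys.argv[1:]];shares(a[:3],a[3])
E
python3 go.py .625 -.2947 .16 -102.1
```

```text
t 0.1 pos [ 0.17   -0.6528  0.2257] rot [ 1.7992e+02 -1.0000e-02 -1.6541e+02] F [0.2 0.1 0.2] M [ 0.03  0.03 -0.  ] w 0.0876
shift [-1.7685  0.7727  0.2199] turn [ 1.3000e-03  7.0000e-04 -1.0551e+00] rows 11.654706443801725
```

```bash
python3 -m inch '0.2 -0.88 0.386 0 0 0 -0.53; 0.2 -0.88 0.386 0 0 0 -0.53; 0.2 -0.88 0.386 0 0 0 -0.53; 0.2 -0.88 0.386 0 0 0 -0.53; 0.2 -0.88 0.386 0 0 0 -0.53; 0.2 -0.88 0.386 0 0 0 -0.53; 0.2 -0.88 0.386 0 0 0 -0.53; 0.2 -0.88 0.386 0 0 0 -0.53' 40; python3 go.py .625 -.2935 .17 -102.1
```

```text
t: 0.9
eef_pos: [0.397, -0.4738, 0.2262]
ee_rot: [3.141, -0.0, -2.33]
force: [0.5, -1.0, -0.7]
width: 0.0703
t 0.9 pos [ 0.397  -0.4738  0.2262] rot [ 179.96   -0.   -133.48] F [ 0.5 -1.  -0.7] M [-0.08  0.1  -0.03] w 0.0703
shift [-0.9589 -0.1381  0.1873] turn [ 7.00e-04  1.00e-04 -5.23e-01] rows 5.920268287946974
```

```bash
python3 -m inch '0.2 -0.959 -0.138 0.08 0 0 -0.523; 0.2 -0.959 -0.138 0.08 0 0 -0.523; 0.2 -0.959 -0.138 0.08 0 0 -0.523; 0.2 -0.959 -0.138 0.08 0 0 -0.523; 0.2 -0.959 -0.138 0.08 0 0 -0.523; 0.2 -0.959 -0.138 0.18 0 0 -0.523; 0.2 -0.959 -0.138 0.187 0 0 -0.523; 0.2 -0.959 -0.138 0.187 0 0 -0.523; 0.2 -0.959 -0.138 0.187 0 0 -0.523'; python3 go.py .625 -.2935 .039 -102.1; python3 - <<'E'
from station import arm
import cv2
f=arm.grab_frame("side");cv2.imwrite("pics/s1.png",cv2.resize(f["img"][200:440,280:600,::-1],None,fx=2.5,fy=2.5))
E
```

```text
t: 1.8
eef_pos: [0.624, -0.2963, 0.1709]
ee_rot: [3.142, -0.0, -1.785]
force: [-0.8, 0.5, -0.3]
width: 0.0702
t 1.8 pos [ 0.624  -0.2963  0.1709] rot [ 1.7999e+02 -3.0000e-02 -1.0229e+02] F [-0.8  0.5 -0.3] M [-0.03  0.07  0.  ] w 0.0702
shift [-0.01   -0.0012  0.4395] turn [ 0.0001 -0.0005 -0.0032] rows 2.6379299710424435
```

View pics/s1.png

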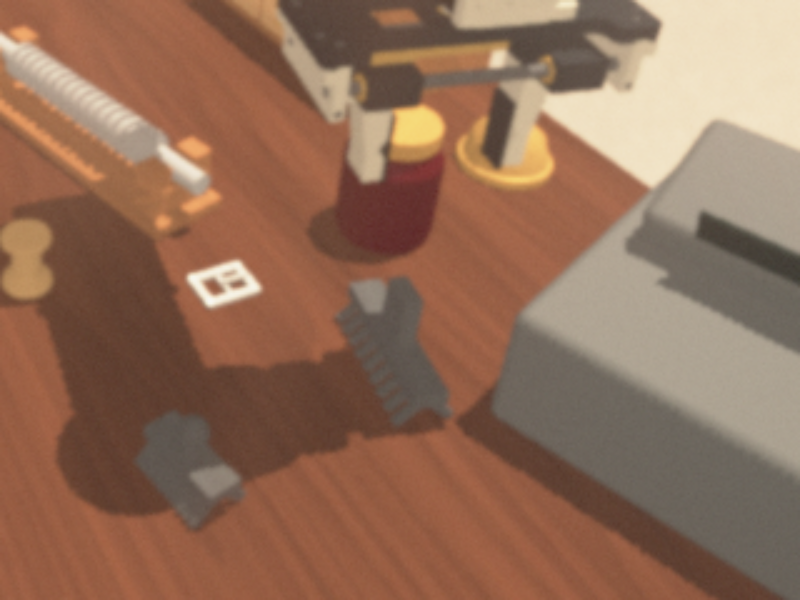

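The side crop shows both fingers, at about (370,160) and (515,120), above and either side of the comb handle at (385,300). Descending.

```bash
python3 -m inch '0.2 -0.01 -0.001 0.16 0 0 -0.003; 0.2 -0.01 -0.001 0.3 0 0 -0.003; 0.2 -0.01 -0.001 0.36 0 0 -0.003; 0.2 -0.01 -0.001 0.4 0 0 -0.003; 0.2 -0.01 -0.001 0.44 0 0 -0.003; 0.2 -0.01 -0.001 0.44 0 0 -0.003'; python3 go.py .625 -.2935 .039 -102.1; python3 - <<'E'
from station import arm
import cv2
f=arm.grab_frame("side");cv2.imwrite("pics/s2.png",cv2.resize(f["img"][250:400,360:560,::-1],None,fx=4,fy=4))
E
```

```text
t: 2.45
eef_pos: [0.6252, -0.2925, 0.0381]
ee_rot: [3.141, 0.0, -1.782]
force: [0.2, 0.2, 0.3]
width: 0.0702
t 2.45 pos [ 0.6252 -0.2925  0.0381] rot [ 1.7998e+02  1.0000e-02 -1.0210e+02] F [0.2 0.2 0.3] M [ 0.07  0.17 -0.03] w 0.0702
shift [ 0.0035  0.     -0.0031] turn [0.0004 0.0001 0.    ] rows 0.02800527132044052
```

View pics/s2.png

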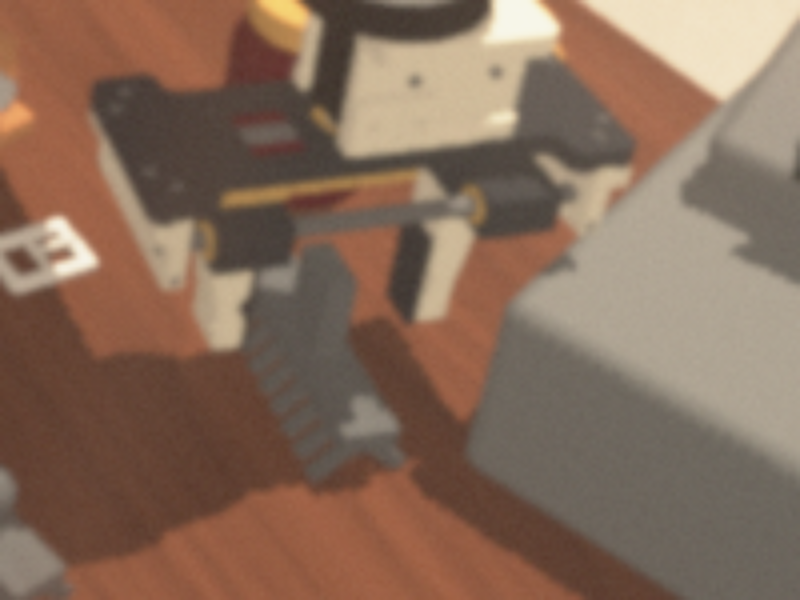

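The fingers straddle the handle, at crop (225,310) and (430,280) with the handle at (330,290). Closing.

```bash
python3 -m inch '1 0 0 0 0 0 0; 1 0 0 0 0 0 0; 1 0 0 0 0 0 0; 1 0 0 0 0 0 0; 1 0 0 0 0 0 0; 1 0 0 0 0 0 0' 45; python3 go.py .625 -.2935 .039 -102.1; 
```

```text
t: 3.1
eef_pos: [0.6257, -0.2919, 0.0385]
ee_rot: [-3.142, -0.0, -1.781]
force: [1.0, -0.7, -0.1]
width: 0.0277
t 3.1 pos [ 0.6257 -0.2919  0.0385] rot [-180.     -0.   -102.04] F [ 1.  -0.7 -0.1] M [ 0.05  0.07 -0.03] w 0.0277
shift [ 0.0057  0.0013 -0.0016] turn [-0.    -0.     0.001] rows 0.03658520057073944
```

```bash
python3 -m inch '1 0 0 0 0 0 0; 1 0 0 0 0 0 0; 1 0 0 0 0 0 0; 1 0 0 0 0 0 0;1 0 0 0 0 0 0'; python3 -m inch '1 0 0 -0.02 0 0 0; 1 0 0 -0.1 0 0 0; 1 0 0 -0.25 0 0 0; 1 0 0 -0.4 0 0 0; 1 0 0 -0.4 0 0 0; 1 0 0 -0.4 0 0 0';python3 go.py .530 .0325 .16 -74.5
```

```text
t: 3.6
eef_pos: [0.6256, -0.2919, 0.0384]
ee_rot: [3.141, 0.0, -1.781]
force: [-0.2, 0.8, 0.6]
width: 0.0134
t: 4.2
eef_pos: [0.6259, -0.2917, 0.1595]
ee_rot: [-3.14, 0.001, -1.781]
force: [-0.9, -0.1, -6.2]
width: 0.0142
t 4.2 pos [ 0.6259 -0.2917  0.1595] rot [-1.7989e+02  4.0000e-02 -1.0206e+02] F [-0.9 -0.1 -6.2] M [0.15 0.21 0.  ] w 0.0142
shift [-0.9901  0.5383 -0.0018] turn [-2.000e-03  3.000e-04 -4.593e-01] rows 6.761695707556365
```

```bash
python3 -m inch '1 -0.99 0.538 -0.01 0 0 -0.459; 1 -0.99 0.538 -0.01 0 0 -0.459; 1 -0.99 0.538 -0.01 0 0 -0.459; 1 -0.99 0.538 -0.01 0 0 -0.459; 1 -0.99 0.538 -0.01 0 0 -0.459; 1 -0.99 0.538 -0.01 0 0 -0.459; 1 -0.99 0.538 -0.01 0 0 -0.459; 1 -0.99 0.538 0.06 0 0 -0.459; 1 -0.99 0.538 0.1 0 0 -0.459; 1 -0.99 0.538 0.1 0 0 -0.459; 1 -0.99 0.538 0.1 0 0 -0.459';python3 go.py .530 .0325 .13 -74.5; python3 - <<'E'
from h import *
from station import arm
for n in("top","side"):
    f=arm.grab_frame(n);np.savez(f"/tmp/{n}1.npz",**f)
    c=f["img"][180:300,230:410] if n=="top" else f["img"][160:300,240:400]
    cv2.imwrite(f"pics/{n}3.png",cv2.resize(c[:,:,::-1],None,fx=4,fy=4,interpolation=cv2.INTER_CUBIC))
E
```

```text
t: 5.3
eef_pos: [0.5295, 0.0312, 0.1277]
ee_rot: [3.139, -0.001, -1.301]
force: [-0.4, -0.9, -3.7]
width: 0.014
t 5.3 pos [0.5295 0.0312 0.1277] rot [ 1.7987e+02 -3.0000e-02 -7.4560e+01] F [-0.4 -0.9 -3.7] M [0.07 0.08 0.03] w 0.014
shift [-0.0037 -0.0029 -0.0077] turn [ 0.0022 -0.0005 -0.0011] rows 0.054006739634508444
```

View pics/top3.png

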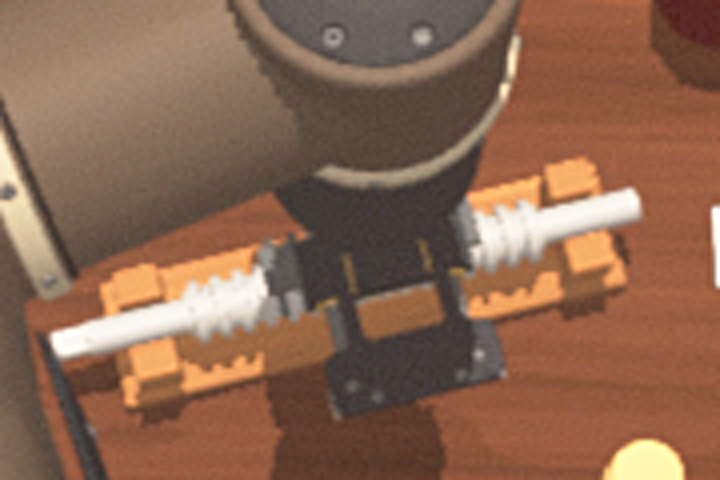

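View pics/side3.png

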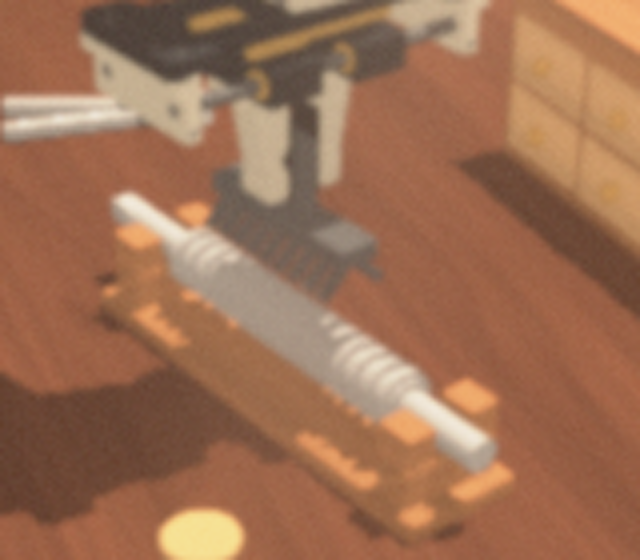

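The comb is held over the spindle, parallel to it, in both views. Its ends show at about (280,275) and (485,245) in the top crop. Next I measure the comb relative to the spindle.

```bash
python3 - <<'E'
from h import *
a=np.radians(15.5);R=np.array([[np.cos(a),np.sin(a)],[-np.sin(a),np.cos(a)]])
for n in("top","side"):
    f=load(f"/tmp/{n}1.npz");w=cloud(f).reshape(-1,3);w=w[~np.isnan(w[:,0])]
    L=(w[:,:2]-[.530,.0323])@R.T
    m=(w[:,2]>.112)&(w[:,2]<.125)&(abs(L[:,1])<.065)&(abs(L[:,1])>.036)&(abs(L[:,0])<.02)
    for s in(1,-1):
        k=m&(L[:,1]*s>0)
        if k.sum()>3:print(n,s,k.sum(),np.percentile(L[k],[3,50,97],axis=0).round(4).tolist(),"z",np.median(w[k,2]).round(4))
    # spindle ridge & visible thread
    g=f["img"][:,:,2].astype(np.float32);ex=np.array([np.cos(a),np.sin(a),0]);ey=np.array([-np.sin(a),np.cos(a),0])
    for p in (L[(abs(L[:,1])>.06)&(abs(L[:,1])<.09)&(w[:,2]>.05)&(w[:,2]<.07)&(abs(L[:,0])<.02)],):
        print(n,"spindle x",np.percentile(p[:,0],[3,97]).round(4))
E
```

```text
top 1 108 [[-0.013, 0.0369], [-0.0026, 0.0454], [0.0092, 0.0534]] z 0.1198
top -1 39 [[-0.0134, -0.0558], [-0.0033, -0.0528], [0.0082, -0.0494]] z 0.1192
top spindle x [-0.0144  0.0131]
side 1 37 [[-0.0127, 0.037], [-0.0082, 0.0451], [0.0031, 0.052]] z 0.1191
side -1 111 [[-0.0131, -0.059], [-0.0039, -0.0504], [0.0101, -0.0368]] z 0.1187
side spindle x [-0.0142  0.0097]
```

```bash
python3 -m inch '1 0 -0.0045 0.05 0.002 0 0; 1 0 -0.0045 0.09 0.002 0 0; 1 0 -0.0045 0.105 0.002 0 0; 1 0 -0.0045 0.112 0.002 0 0; 1 0 -0.0045 0.112 0.002 0 0'; python3 go.py .530 .0325 .085 -74.5; python3 -m inch '1 0 0 0.003 0 0 0; 1 0 0 0.006 0 0 0;1 0 0 0.006 0 0 0'; python3 go.py .530 .0325 .085 -74.5
```

```text
t: 5.9
eef_pos: [0.5312, 0.0324, 0.0949]
ee_rot: [-3.14, -0.0, -1.3]
force: [0.2, -0.6, -4.8]
width: 0.0138
t 5.9 pos [0.5312 0.0324 0.0949] rot [-1.799e+02 -1.000e-02 -7.451e+01] F [ 0.2 -0.6 -4.8] M [ 0.    0.12 -0.03] w 0.0138
shift [-0.0014  0.0038  0.0328] turn [-0.0017 -0.0002 -0.0002] rows 0.19845139586403904
t: 6.2
eef_pos: [0.5312, 0.0326, 0.0932]
ee_rot: [-3.139, 0.0, -1.3]
force: [0.1, -0.6, -4.6]
width: 0.0137
t 6.2 pos [0.5312 0.0326 0.0932] rot [-179.86    0.    -74.5 ] F [ 0.1 -0.6 -4.6] M [-0.02  0.16  0.04] w 0.0137
shift [-0.0006  0.004   0.0274] turn [-0.0023  0.      0.0001] rows 0.16649716483010313
```

```bash
python3 -m inch '1 0 0 0.003 0 0 0; 1 0 0 0.006 0 0 0;1 0 0 0.006 0 0 0';  python3 -m inch '1 0 0 0.002 0 0 0; 1 0 0 0.003 0 0 0'
```

```text
t: 6.5
eef_pos: [0.531, 0.0326, 0.0912]
ee_rot: [-3.14, 0.0, -1.3]
force: [-0.3, 0.2, -5.3]
width: 0.0135
t: 6.7
eef_pos: [0.5311, 0.0326, 0.0903]
ee_rot: [-3.139, 0.0, -1.3]
force: [0.7, -0.4, -4.7]
width: 0.0137
```

```bash
python3 -m inch '1 0 0 0.002 0 0 0; 1 0 0 0.003 0 0 0';  python3 go.py .530 .0325 .085 -74.5
```

```text
t: 6.9
eef_pos: [0.5311, 0.0326, 0.0894]
ee_rot: [-3.14, 0.0, -1.3]
force: [0.4, -0.8, -4.7]
width: 0.0135
t 6.9 pos [0.5311 0.0326 0.0894] rot [-179.88    0.    -74.5 ] F [ 0.4 -0.8 -4.7] M [ 0.04  0.15 -0.  ] w 0.0135
shift [-0.0007  0.0038  0.0147] turn [-0.002  0.     0.   ] rows 0.09103707714608172
```

```bash
python3 -m inch '1 0 0 0.0015 0 0 0; 1 0 0 0.003 0 0 0';  python3 -m inch '1 0 0 0.001 0 0 0; 1 0 0 0.002 0 0 0'
```

```text
t: 7.1
eef_pos: [0.5312, 0.0326, 0.0885]
ee_rot: [-3.139, 0.0, -1.3]
force: [0.4, 0.5, -4.6]
width: 0.0137
t: 7.3
eef_pos: [0.5311, 0.0326, 0.0879]
ee_rot: [-3.14, -0.0, -1.3]
force: [-0.7, 1.1, -5.3]
width: 0.014
```

```bash
python3 -m inch '1 0 0 0.0015 0 0 0; 1 0 0 0.003 0 0 0'
```

```text
t: 7.5
eef_pos: [0.5312, 0.0326, 0.0871]
ee_rot: [-3.139, 0.0, -1.3]
force: [-0.5, -0.9, -4.4]
width: 0.014
```

```bash
python3 -m inch '1 0 0 0.0015 0 0 0; 1 0 0 0.003 0 0 0'; python3 go.py .530 .0325 .085 -74.5
```

```text
t: 7.7
eef_pos: [0.5311, 0.0326, 0.0861]
ee_rot: [-3.14, 0.0, -1.3]
force: [0.6, 0.3, -4.6]
width: 0.0139
t 7.7 pos [0.5311 0.0326 0.0861] rot [-179.88    0.    -74.5 ] F [ 0.6  0.3 -4.6] M [ 0.02  0.18 -0.  ] w 0.0139
shift [-0.0008  0.0037  0.0037] turn [-0.002   0.     -0.0001] rows 0.031773257088107
```

```bash
python3 -m inch '1 0 0 0.001 0 0 0; 1 0 0 0.002 0 0 0'; python3 go.py .530 .0325 .085 -74.5
```

```text
t: 7.9
eef_pos: [0.5311, 0.0326, 0.0855]
ee_rot: [-3.14, 0.0, -1.3]
force: [-0.6, 0.5, -4.7]
width: 0.0139
t 7.9 pos [0.5311 0.0326 0.0855] rot [-179.88    0.    -74.5 ] F [-0.6  0.5 -4.7] M [0.05 0.15 0.01] w 0.0139
shift [-0.0008  0.0038  0.0018] turn [-0.002   0.     -0.0001] rows 0.025360016906360305
```

```bash
python3 -m inch '1 0 0 0.001 0 0 0; 1 0 0 0.002 0 0 0'; python3 -m inch '1 0 0 0.001 0 0 0; 1 0 0 0.001 0 0 0'
```

```text
t: 8.1
eef_pos: [0.5312, 0.0326, 0.085]
ee_rot: [-3.139, -0.0, -1.3]
force: [0.9, 0.9, -3.2]
width: 0.0136
t: 8.3
eef_pos: [0.5312, 0.0326, 0.0849]
ee_rot: [-3.139, -0.0, -1.3]
force: [-1.1, 0.1, -0.8]
width: 0.0133
```

```bash
python3 -m inch '1 0 0 0.001 0 0 0; 1 0 0 0.0015 0 0 0'; python3 go.py .530 .0325 .085 -74.5;python3 - <<'E'
from h import *
from station import arm
f=arm.grab_frame("side");np.savez("/tmp/side2.npz",**f)
cv2.imwrite("pics/s4.png",cv2.resize(f["img"][170:300,240:400,::-1],None,fx=4.5,fy=4.5,interpolation=cv2.INTER_CUBIC))
E
```

```text
t: 8.5
eef_pos: [0.5313, 0.0326, 0.0849]
ee_rot: [-3.139, -0.0, -1.3]
force: [-3.9, 0.8, 6.7]
width: 0.0138
t 8.5 pos [0.5313 0.0326 0.0849] rot [-1.7985e+02 -1.0000e-02 -7.4480e+01] F [-3.9  0.8  6.7] M [ 0.26  1.78 -0.05] w 0.0138
shift [-0.0008  0.0042 -0.0004] turn [-0.0024 -0.0001  0.0003] rows 0.025704339342673015
```

View pics/s4.png

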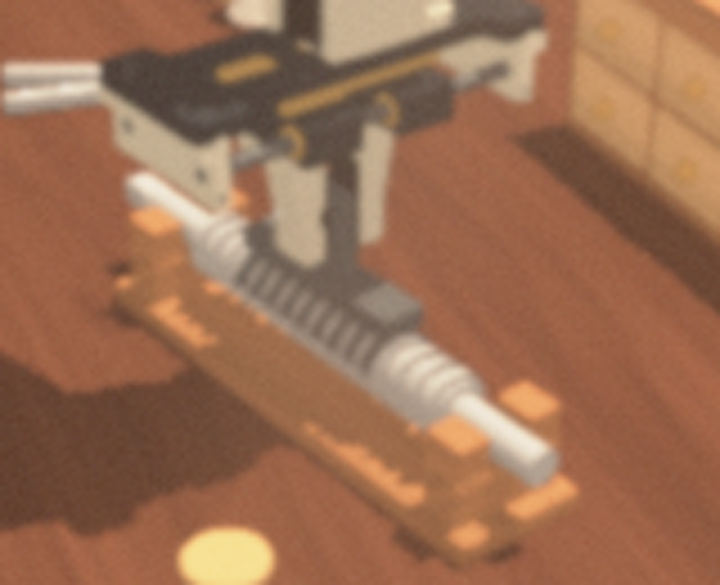

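Contact came at TCP z 0.0849, exactly the predicted "home" height (ridge contact would be 0.0906). The side view shows the teeth sunk between the ridges, around crop (310,310). I'll relax the load and release.

```bash
python3 -m inch '1 0 0.001 -0.0015 0 0 0; 1 0 0.001 -0.0015 0 0 0; 1 0 0.001 -0.0015 0 0 0'; python3 go.py .530 .0325 .085 -74.5
```

```text
t: 8.85
eef_pos: [0.5312, 0.0326, 0.0849]
ee_rot: [-3.139, -0.0, -1.3]
force: [-0.9, 0.8, 1.8]
width: 0.0136
t 8.85 pos [0.5312 0.0326 0.0849] rot [-179.84   -0.    -74.49] F [-0.9  0.8  1.8] M [ 0.15  0.63 -0.09] w 0.0136
shift [-0.0008  0.004  -0.0003] turn [-0.0027 -0.      0.0001] rows 0.024406451467445155
```

```bash
python3 -m inch '0.8 0 0 -0.0005 0 0 0; 0.75 0 0 -0.0005 0 0 0; 0.65 0 0 -0.0005 0 0 0; 0.6 0 0 -0.0005 0 0 0; 0.6 0 0 -0.0005 0 0 0; 0.6 0 0 -0.0005 0 0 0'; python3 go.py .530 .0325 .085 -74.5
```

```text
t: 9.45
eef_pos: [0.5309, 0.0325, 0.0848]
ee_rot: [-3.14, 0.0, -1.3]
force: [-0.0, -0.6, -0.4]
width: 0.0345
t 9.45 pos [0.5309 0.0325 0.0848] rot [-179.88    0.    -74.5 ] F [-0.  -0.6 -0.4] M [0.04 0.13 0.01] w 0.0345
shift [-0.0007  0.0028 -0.0007] turn [-0.002  0.     0.   ] rows 0.01810261685266089
```

Released cleanly with no force on the tool. Rise straight up and look.

```bash
python3 -m inch '0.6 0 0 -0.03 0 0 0; 0.6 0 0 -0.1 0 0 0; 0.6 0 0 -0.25 0 0 0; 0.7 0 0 -0.25 0 0 0; 0.9 0 0 -0.25 0 0 0; 1 0 0 -0.25 0 0 0; 1 0 0 -0.25 0 0 0; 1 0 0 -0.25 0 0 0'; python3 - <<'E'
from h import *
from station import arm
a=np.radians(15.5);R=np.array([[np.cos(a),np.sin(a)],[-np.sin(a),np.cos(a)]])
for n in("top","side"):
    f=arm.grab_frame(n);np.savez(f"/tmp/{n}3.npz",**f)
    c=f["img"][180:300,230:410] if n=="top" else f["img"][170:300,240:400]
    cv2.imwrite(f"pics/{n}5.png",cv2.resize(c[:,:,::-1],None,fx=4,fy=4,interpolation=cv2.INTER_CUBIC))
    w=cloud(f).reshape(-1,3);w=w[~np.isnan(w[:,0])];L=(w[:,:2]-[.530,.0323])@R.T
    for s in(1,-1):
        k=(w[:,2]>.068)&(w[:,2]<.083)&(L[:,1]*s<.062)&(L[:,1]*s>.03)&(abs(L[:,0])<.016)
        if k.sum()>3:print(n,s,k.sum(),np.percentile(L[k],[3,50,97],axis=0).round(4).tolist(),"z",np.median(w[k,2]).round(4))
E
python3 go.py .5203 .0699 .095 -74.5
```

```text
t: 10.25
eef_pos: [0.5302, 0.0323, 0.159]
ee_rot: [-3.141, -0.0, -1.3]
force: [-0.6, 0.2, -0.0]
width: 0.0026
top 1 128 [[-0.0113, 0.0322], [-0.0007, 0.0439], [0.0117, 0.0544]] z 0.0767
top -1 19 [[-0.0118, -0.0544], [-0.0092, -0.0491], [-0.0061, -0.0305]] z 0.0764
side 1 74 [[-0.0115, 0.031], [-0.0027, 0.0411], [0.012, 0.0526]] z 0.0755
side -1 131 [[-0.0115, -0.0579], [-0.0014, -0.0475], [0.0114, -0.0311]] z 0.0753
t 10.35 pos [0.5304 0.0323 0.1592] rot [-1.7995e+02 -1.0000e-02 -7.4500e+01] F [ 0.6 -0.2  0.8] M [ 0.    0.09 -0.  ] w 0.0004
shift [-0.1297 -0.0007  0.214 ] turn [-0.0008 -0.0002 -0.    ] rows 1.5016603416450574
```

View pics/side5.png

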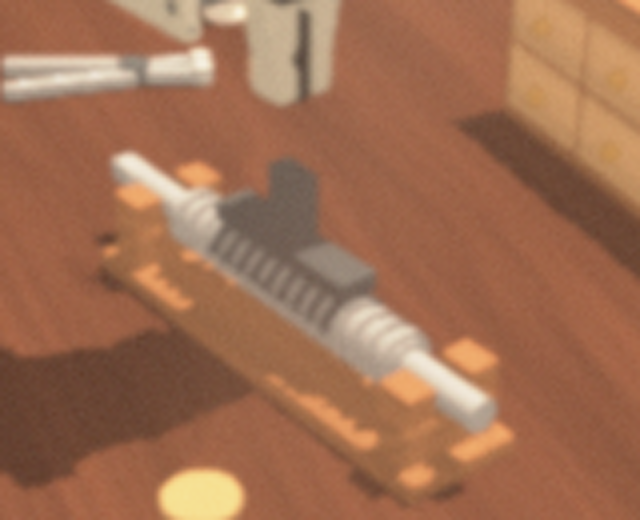

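View pics/top5.png

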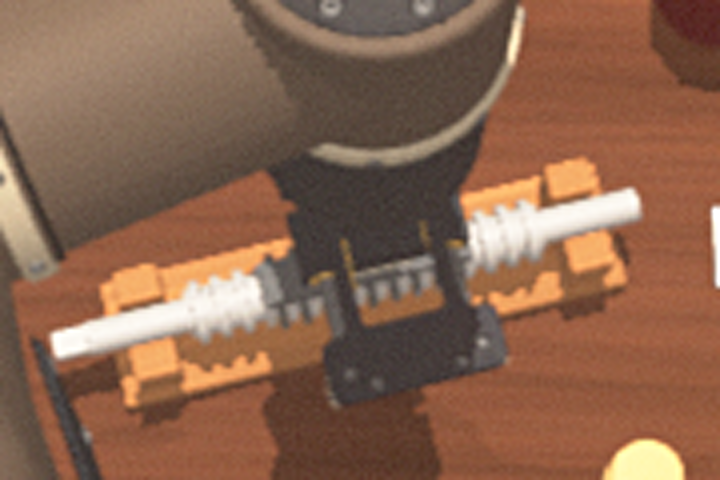

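The comb sits with its back at z 0.0765 on top and 0.0754 in the side view, level at both ends; the model gives 0.0764 for home. Both views show the teeth between the ridges. Next I press the left (+y) end.

```bash
python3 -m inch '1 -0.13 0 0 0 0 0; 1 -0.13 0 0 0 0 0; 1 -0.13 0 0.1 0 0 0; 1 -0.13 0 0.2 0 0 0; 1 -0.13 0 0.25 0 0 0; 1 -0.13 0 0.26 0 0 0; 1 -0.13 0 0.26 0 0 0; 1 -0.13 0 0.26 0 0 0'; python3 go.py .5198 .0706 .0764 -74.5
```

```text
t: 11.15
eef_pos: [0.5212, 0.0702, 0.0827]
ee_rot: [-3.138, 0.0, -1.3]
force: [0.6, -0.2, 0.4]
width: 0.0006
t 11.15 pos [0.5212 0.0702 0.0827] rot [-179.81    0.    -74.49] F [ 0.6 -0.2  0.4] M [ 0.05  0.15 -0.04] w 0.0006
shift [-0.0023  0.0041  0.0209] turn [-0.0032  0.      0.0002] rows 0.1288583892940244
```

```bash
python3 -m inch '1 -0.002 0.003 0.006 0 0 0; 1 -0.002 0.003 0.012 0 0 0; 1 -0.002 0.003 0.015 0 0 0; 1 -0.002 0.003 0.015 0 0 0'
```

```text
t: 11.55
eef_pos: [0.5194, 0.0704, 0.0774]
ee_rot: [-3.139, 0.0, -1.3]
force: [0.2, -0.4, 0.4]
width: 0.0003
```

```bash
python3 -m inch '1 0 0 0.002 0 0 0; 1 0 0 0.003 0 0 0'
```

```text
t: 11.75
eef_pos: [0.5195, 0.0705, 0.0766]
ee_rot: [-3.139, -0.0, -1.3]
force: [-1.7, 0.2, 4.7]
width: 0.0008
```

```bash
python3 -m inch '1 0 0 0.001 0 0 0; 1 0 0 0.002 0 0 0'
```

```text
t: 11.95
eef_pos: [0.5197, 0.0705, 0.0765]
ee_rot: [-3.139, -0.0, -1.3]
force: [-3.0, 0.9, 10.1]
width: 0.0006
```

The left end is firm: 10 N at z 0.0765 with no give. Lift and go to the right end.

```bash
python3 -m inch '1 0 0 0 0 0 0; 1 0 0 0 0 0 0'; python3 -m inch '1 0 0 -0.03 0 0 0; 1 0 0 -0.15 0 0 0; 1 0 0 -0.27 0 0 0; 1 0 0 -0.27 0 0 0; 1 0 0 -0.27 0 0 0; 1 0.267 0 -0.27 0 0 0; 1 0.267 0 -0.27 0 0 0; 1 0.267 0 -0.27 0 0 0; 1 0.267 0 -0.27 0 0 0; 1 0.267 0 -0.27 0 0 0'; python3 go.py .5412 -.0066 .0764 -74.5
```

```text
t: 12.15
eef_pos: [0.5197, 0.0705, 0.0765]
ee_rot: [-3.139, -0.0, -1.3]
force: [-2.9, 0.0, 7.6]
width: 0.0001
t: 13.15
eef_pos: [0.5402, -0.0066, 0.1562]
ee_rot: [-3.141, 0.0, -1.3]
force: [0.0, 0.5, -0.1]
width: 0.0006
t 13.15 pos [ 0.5402 -0.0066  0.1562] rot [-1.7995e+02  1.0000e-02 -7.4500e+01] F [ 0.   0.5 -0.1] M [ 0.1   0.16 -0.01] w 0.0006
shift [ 0.001  -0.0031  0.2658] turn [-0.0008  0.0001 -0.0001] rows 1.5951762817622095
```

```bash
python3 -m inch '1 0 0 0.1 0 0 0; 1 0 0 0.2 0 0 0; 1 0 0 0.24 0 0 0; 1 0 0 0.253 0 0 0; 1 0 0 0.253 0 0 0; 1 0 0 0.253 0 0 0'; python3 go.py .5412 -.0066 .0764 -74.5
```

```text
t: 13.75
eef_pos: [0.5417, -0.0064, 0.082]
ee_rot: [-3.138, -0.0, -1.3]
force: [-0.7, 0.1, 0.5]
width: 0.0003
t 13.75 pos [ 0.5417 -0.0064  0.082 ] rot [-1.7978e+02 -1.0000e-02 -7.4470e+01] F [-0.7  0.1  0.5] M [ 0.02  0.06 -0.01] w 0.0003
shift [0.0003 0.0019 0.0188] turn [-0.0036 -0.0002  0.0006] rows 0.11351645248361844
```

```bash
python3 -m inch '1 0 0 0.004 0 0 0; 1 0 0 0.008 0 0 0; 1 0 0 0.008 0 0 0'; python3 go.py .5412 -.0066 .0764 -74.5
```

```text
t: 14.05
eef_pos: [0.5409, -0.0068, 0.0788]
ee_rot: [-3.139, 0.0, -1.3]
force: [0.3, 0.2, -0.2]
width: 0.0004
t 14.05 pos [ 0.5409 -0.0068  0.0788] rot [-179.85    0.    -74.5 ] F [ 0.3  0.2 -0.2] M [-0.01  0.16 -0.02] w 0.0004
shift [-0.0003 -0.001   0.0081] turn [-0.0026  0.     -0.0001] rows 0.048929240574082086
```

```bash
python3 -m inch '1 0 0 0.003 0 0 0; 1 0 0 0.005 0 0 0; 1 0 0 0.005 0 0 0'
```

```text
t: 14.35
eef_pos: [0.5407, -0.0068, 0.0769]
ee_rot: [-3.14, 0.0, -1.3]
force: [0.9, -0.2, 0.8]
width: 0.0004
```

```bash
python3 -m inch '1 0 0 0.001 0 0 0; 1 0 0 0.002 0 0 0'
```

```text
t: 14.55
eef_pos: [0.5409, -0.0068, 0.0766]
ee_rot: [-3.139, -0.0, -1.3]
force: [-0.5, -0.2, 4.6]
width: -0.0001
```

```bash
python3 -m inch '1 0 0 0.001 0 0 0; 1 0 0 0.002 0 0 0'
```

```text
t: 14.75
eef_pos: [0.5411, -0.0068, 0.0765]
ee_rot: [-3.139, -0.0, -1.3]
force: [-2.5, -0.1, 9.4]
width: 0.0005
```

The right end is also firm at z 0.0765, the same height as the left. Hold briefly, then lift clear and check.

```bash
python3 -m inch '1 0 0 0 0 0 0; 1 0 0 0 0 0 0'; python3 -m inch '1 0 0 -0.03 0 0 0; 1 0 0 -0.15 0 0 0; 1 0 0 -0.3 0 0 0; 1 0 0 -0.5 0 0 0; 1 0.1 -0.3 -0.5 0 0 0; 1 0.4 0.4 -0.5 0 0 0; 1 0.4 0.4 -0.5 0 0 0; 1 0.4 0.4 -0.5 0 0 0; 1 0.4 0.4 -0.5 0 0 0; 1 0.4 0.4 -0.5 0 0 0;1 0.4 0.4 -0.5 0 0 0;1 0.4 0.4 -0.5 0 0 0'; python3 - <<'E'
from h import *
from station import arm
a=np.radians(15.5);R=np.array([[np.cos(a),np.sin(a)],[-np.sin(a),np.cos(a)]])
for n in("top","side"):
    f=arm.grab_frame(n)
    cv2.imwrite(f"pics/{n}6.png",f["img"][:,:,::-1])
    w=cloud(f).reshape(-1,3);w=w[~np.isnan(w[:,0])];L=(w[:,:2]-[.530,.0323])@R.T
    for s in(1,-1):
        k=(w[:,2]>.068)&(w[:,2]<.083)&(L[:,1]*s<.062)&(L[:,1]*s>.03)&(abs(L[:,0])<.016)
        if k.sum()>3:print(n,s,k.sum(),np.percentile(L[k],[3,50,97],axis=0).round(4).tolist(),"z",np.median(w[k,2]).round(4))
print(arm.get_state()["force"],arm.get_state()["qd"].round(3))
E
```

```text
t: 14.95
eef_pos: [0.541, -0.0068, 0.0765]
ee_rot: [-3.139, -0.0, -1.3]
force: [-1.8, 0.3, 7.0]
width: 0.0003
t: 16.15
eef_pos: [0.4575, -0.1543, 0.2259]
ee_rot: [-3.139, -0.0, -1.3]
force: [-0.7, 1.1, 0.7]
width: 0.0005
side 1 75 [[-0.0116, 0.0307], [-0.0036, 0.0411], [0.0122, 0.053]] z 0.0753
side -1 139 [[-0.0116, -0.0581], [-0.0022, -0.0476], [0.0111, -0.0307]] z 0.075
[ 0.10058199  0.14862456 -0.30903999] [ 0.     0.004 -0.002 -0.     0.001  0.001]
```

View pics/top6.png

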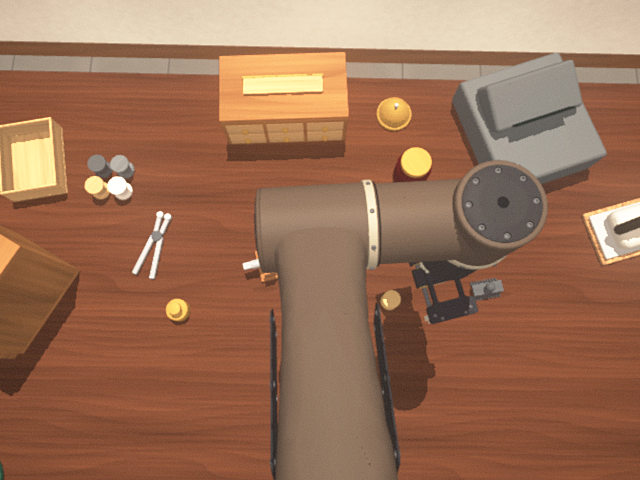

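View pics/side6.png

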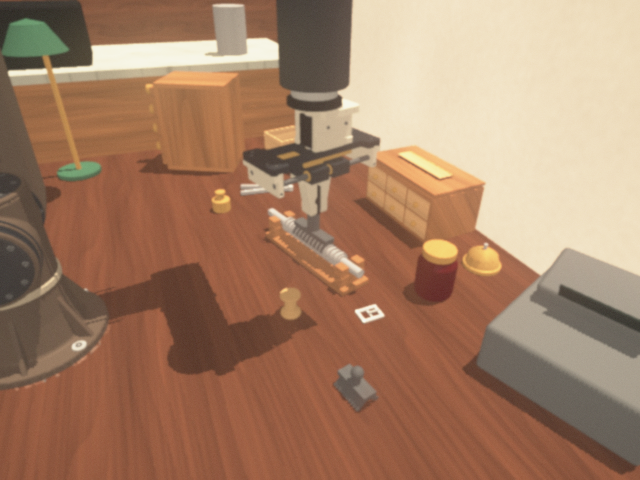

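The side view shows the comb seated at about (315,230) with the gripper well clear. In the two views the jar, spool, buckle, plier, weight and fine comb are where they started. Handing in.

```bash
python3 -c "
from station import arm
print(arm.get_state()['t']);print(arm.job_done())"
```

```text
16.25
the job is handed in; nothing more can be done
None
```

The long comb is seated on the spindle, about midway between the end blocks, and I handed the job in at 16.25 s. No verdict was reported.

- **Seating:** I picked the comb up by its handle, turned it to line up with the spindle and lowered it in small steps. I used the groove position estimated from the top camera. The teeth dropped in on the first descent, so I did not need to feel along sideways. Contact came with the fingertips at z = 0.0849 m, exactly the "home" height; on the ridges it would have been about 0.0906 m. I did not check the fit by nudging the comb lengthwise.
- **Forces:** The highest push onto the spindle was about 11 N, read at the end of each small move.
- **Flatness check:** After letting go, I pressed the left end and then the right with closed fingertips, at about 10 N and 9 N. Both ends stopped firm at z = 0.0765 m (model 0.0764 m), so the comb sits flat.
- **Last look:** The side camera shows the comb seated and level, with its back at z ≈ 0.075 m at both ends. That is about 1 mm below the fingertip height and within the camera's calibration. The arm hid the comb from the top camera, so that view could not confirm it. By eye, the bystanders had not moved. The gripper is well clear, with no contact force.
- **Disagreement:** The two cameras differed by up to 3 mm along y. I averaged them for the grasp and used the top camera alone to line up with the thread.

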